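Hang a second radiator bracket on an occupied hook

TASK

Hang the standing radiator foot by its square sleeve on the hook's prong, in front of the hanger that already hangs there. Then, still holding it, push it gently along the prong so that it drives the hanger back until both are squeezed against the rubber stop, hold about 9 N (never over 16 N) for half a second, and let go, leaving both hanging straight and touching one another. The gripper must not touch the hanger, the hanger must not be lifted or knocked off, and the other things on the bench stay where they are.

Things in the scene. Friction and masses are not known exactly. Their poses are not given: they have to be found in the camera images.
- foot: Radiator foot, plain aluminium, 0.25 kg +-30%, standing upright; origin at centre of underside. Base 36 (x) x 60 x 9 mm, 8 mm web, then a square sleeve running through along x from z = 55 to 85 mm; above it a grip tab 8 mm thick (along x), 30 mm wide, z = 85 to 135 mm: grip it from above, fingertips above z = 90 mm. Same both ways round.
- foot_eye (a point): Centre of the foot's sleeve, 70 mm above its underside; x along the sleeve. Sleeve 36 mm long, 30 x 30 mm outside, 20 x 20 mm inside, open at both ends.
- hanger: The item already on the hook: small aluminium hanger, 0.18 kg +-30%: square sleeve 26 mm long (along x), 30 x 30 outside, 20 x 20 mm inside, z = 50 to 80 mm (its top), above a round 44 mm flange 8 mm thick. Origin at the flange's bottom. It hangs loosely in front of the stop and slides with friction under 3 N; its top is 10 mm above the prong's axis.
- hanger_eye (a point): Centre of the hanger's sleeve; x along the sleeve. When both hang and touch, foot_eye and hanger_eye are 31 mm apart.
- hook: Fixed stand: foot plate 170 x 120 x 12 mm, post 24 x 30 mm at x = +52 mm, top at z = 152 mm. A level prong, 10 mm in diameter, at z = 140 mm runs from the post to x = -130 mm. Origin on the bench; x runs along the prong from tip to post. A stop collar with a 26 mm rubber face is clamped somewhere on the prong behind the hanger; its place is not measured.
- prong_tip (a point): Centre of the 15 mm bead at the prong's free end, on its axis; axes as the stand. A hung sleeve lies wholly past the bead and its centre 5 mm below the axis. The stop's rubber face is anywhere from 103 to 148 mm from here along x and gives about 1 mm per 4 N, at most 4 mm: it is found by the rise in pushing force.
- spare: Bystander: shorter bracket 84 mm tall with a round solid head, same base plate as the radiator foot; leave it alone.
- coupling: Bystander: brass coupling, 34 mm across, 35 mm tall.
- union: Bystander: brass union, 38 mm across, 34 mm tall.
- paste: Bystander: jar of jointing paste, 60 mm across, 75 mm tall.
- wrench: Bystander: steel wrench 190 mm long, lying flat.
- tee: Bystander: steel pipe tee lying flat, 60 mm long, 26 mm across.
Things that resemble listed ones, but are neither listed nor needed, are in the scene too. Leave any pink look-alike of the foot alone.

How it is judged:
By the outcome, as a careful person would: the job done as asked, in the order asked, and still so for the second after the job is handed in, with the robot touching nothing.
It also fails if it takes over 61 s, if anything falls off the work surface, if the arm or the gripper's body presses on something with over 40 N, if the wrist force passes 120 N, or if a joint passes its speed limit or range.

ROBOT

A 6-joint arm with a two-finger parallel gripper is mounted at the origin on the work surface. World frame = base frame: x ahead of the robot, y to its left, z up, the work surface at z = 0. Lengths are in m, angles in rad, forces in N, time in s.
With the tool pointing down it reaches from about 0.375 to 0.9 m from the base axis. Payload 3.1 kg.
Tool frame: the origin (TCP) lies at the very end of the fingers, on their centre line; the grasp point (between the pads) lies 19 mm behind it; z points along the fingers, y is the line along which they close (so a half turn about z gives the same grasp; the last joint's range is limited). The gripper opens to 87 mm and grips with 3 to 60 N. Pads are 19 mm wide; open, the fingers measure 117 mm over their backs; the gripper's body (75 mm by 190 mm) begins 51 mm behind the grasp point.
Start: joints at [1.121, 0.527, 1.433, -0, 1.181, -0.178], TCP at [0.167, 0.602, 0.223] pointing down, gripper open.
Joint ranges: [-3.08, 3.08], [-0.75, 2.2], [0.22, 2.44], [-1.43, 4.57], [0, 2.65], [-2.85, 2.85]. Speed limits (rad/s): [2.79, 2.79, 3.14, 3.14, 3.14, 3.14].

INTERFACE

Orientations are given as a unit quaternion [w, x, y, z].
In Python, from workcell import ctrl, vision, job gives the robot as it stands. The module is installed in compiled form; this text tells all that it offers.
- The arm moves only by the tool jog_arm, never from a script. Its argument "deltas" is a list of rows, each an object of numbers: "ax", "ay", "az": the turn, a rotation vector about the world's x, y, z in units of 45 degrees (1.0 is 45 degrees); "dx", "dy", "dz": the shift along the world's x, y, z in units of 0.03 m (1.0 is 0.03 m); "hand": the gripper's target within -1 to 1 (fully open at 1, half-way at 0, shut at -1). In form: [{"ax": .., "ay": .., "az": .., "dx": .., "dy": .., "dz": .., "hand": ..}, ...]. A call has 1 to 10 rows; each row shifts and turns the commanded pose from where the row before left it; what a row does not reach is not made up. A row lasts 1/10 s, in which the tool goes at most 50 mm and 8.59 degrees, less where a joint would pass 70% of its speed; a pose out of reach is approached as far as the arm can. A call with a number of a shift or a turn outside -1 to 1 is refused whole. A call with a gripper value outside its range is refused whole. The fingers move at their own pace and stop on an object; "grip_force" is the grip in N (left out, the last holds). Time passes only in rows, so rows that do not move let the fingers close. It gives the time, the measured TCP pose, the force, the opening and the grip force at its end, in the units of the state.
- ctrl.get_obs(): the state, without advancing time (a new reading comes with each control period).
- vision.get_image(name): name is "scene" or "top" or "wrist"; returns a dict with "image" (480x640x3 uint8, red, green, blue), "depth" (480x640 float32, m along the optical axis (not along the pixel's ray), 0 where there is no reading), "camera_matrix" (3x3 intrinsics, pixels), "R" (3x3) and "t" (3): a world point X has camera coordinates R X + t. Camera axes: x right, y down, z forward; pixel columns grow to the right and rows downward; lengths in m; the calibration is good to about 2 mm. The wrist camera is an equidistant fisheye: a pixel r from the principal point sees the ray r / f radians off the axis. A picture is of the moment at which its call begins.
- job.job_done(): hands the job in; it is judged then, once.
The state is a dict: "time_s": time; "qpos": joint angles; "qvel": joint speeds; "tau": joint torques, N m; "tcp_pos": TCP position; "tcp_rot": TCP orientation; "force": force on the tool from outside, world axes, zero at the start; "ft_torque": the same for the moment, N m; "width": finger opening in m; "gripper_force": force on a finger pad.
Only numpy, scipy, OpenCV 4.12 (cv2) and the standard library are available. Lean on these libraries where they do the work, as an engineer would, in place of code of your own. Each camera call takes 0.05 s, during which the arm holds its last target. There are 200 camera calls.

## Working session

There is one attempt and no reset: what is moved stays moved. The work goes in short steps, Python scripts to look and compute and a tool call to move; the robot and the scene stay as the last step left them, time stands still between calls to the robot, and variables do not carry over. Pictures are saved under pics/ and viewed, at most 13 in all, crops included, and the job is handed in when it is done.

Besides the shell and the picture viewer there is one more tool, called after "Emit:" as name([rows], argument=value, ...), one row to a line, values as JSON. jog_arm: Moves the arm, as the interface text tells. Its arguments: {"type":"object","properties":{"deltas":{"type":"array","items":{"type":"object","properties":{"ax":{"type":"number"},"ay":{"type":"number"},"az":{"type":"number"},"dx":{"type":"number"},"dy":{"type":"number"},"dz":{"type":"number"},"hand":{"type":"number"}}}},"grip_force":{"type":"number"}},"required":["deltas"]}

```bash
mkdir -p pics; cat > h.py <<'E'
import numpy as np, cv2, pickle
from workcell import ctrl, vision, job
def grab(n):
    d=vision.get_image(n); pickle.dump(d,open(f'{n}.pkl','wb')); return d
def load(n): return pickle.load(open(f'{n}.pkl','rb'))
def world(d):
    K=d['camera_matrix']; v,u=np.mgrid[:480,:640]; z=d['depth']
    c=np.stack([(u-K[0,2])/K[0,0]*z,(v-K[1,2])/K[1,1]*z,z],-1)
    return (c-d['t'])@d['R']   # R^T (c-t)
def save(im,n): cv2.imwrite('pics/'+n,cv2.cvtColor(im,cv2.COLOR_RGB2BGR))
E
python3 - <<'E'
from h import *
for n in('scene','top'):
    d=grab(n); save(d['image'],n+'1.png'); print(n,-d['R'].T@d['t'],d['camera_matrix'][0,0], d['R'].round(2).tolist())
print(ctrl.get_obs())
E
```

```text
scene [ 1.03889533 -0.01695223  0.79245439] 531.0681169055558 [[-0.03, 1.0, -0.02], [0.79, 0.02, -0.62], [-0.62, -0.03, -0.79]]
top [ 0.34878026 -0.00823186  1.19962116] 593.0105551345625 [[-0.02, -1.0, 0.01], [-0.99, 0.02, -0.15], [0.15, -0.02, -0.99]]
{'time_s': 0.1, 'qpos': array([ 1.12151031e+00,  5.28385699e-01,  1.43377422e+00, -2.94655128e-05,
        1.18136546e+00, -1.78503890e-01]), 'qvel': array([-0.00124764, -0.00117972, -0.00272087,  0.00145449, -0.00092014,
       -0.0003604 ]), 'tau': array([-6.16937868e-04, -4.40986490e+01, -1.77148980e+01,  6.34526205e-02,
        5.34066057e-02, -3.05979438e-05]), 'tcp_pos': array([0.16687291, 0.60163513, 0.22166177]), 'tcp_rot': array([-2.85421781e-04,  1.34972189e-01,  9.90848916e-01, -9.23353421e-04]), 'force': array([-0.44182425,  0.9533149 ,  0.31800093]), 'ft_torque': array([0.00501252, 0.01428505, 0.00779551]), 'gripper_force': 0.0, 'width': 0.08713847904859397}
```

View pics/scene1.png

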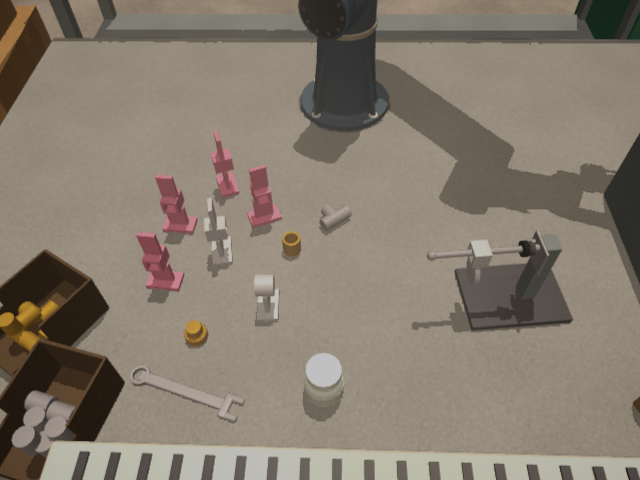

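View pics/top1.png

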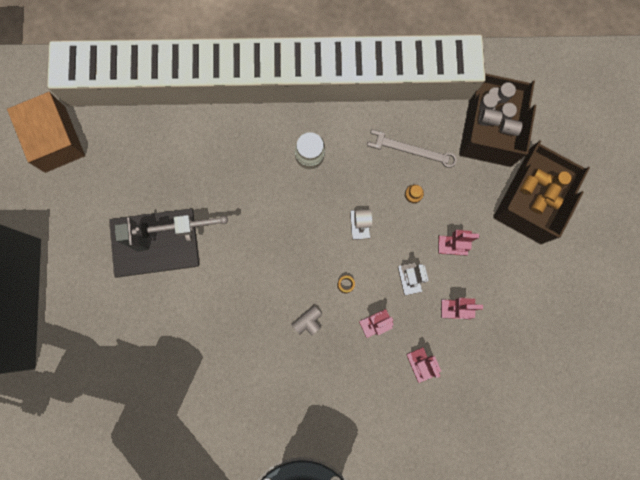

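Candidates for the foot, by scene pixel: the plain grey one at (217,235) has a tab and square sleeve. The four pink look-alikes are at (224,165), (175,207), (262,197) and (160,265), and the round-headed spare is at (266,297). I choose (217,235), which is top pixel (413,275). The hook has its tip at scene (432,255), the hanger at (480,253) and the stop at (526,249).

```bash
cat > m.py <<'E'
from h import *
s=load('scene');t=load('top')
W=world(s);T=world(t)
def near(P,c,r): return (np.hypot(P[...,0]-c[0],P[...,1]-c[1])<r)
c=T[275,413]; print('foot approx',c, W[222,213])
for nm,P,d in(('scene',W,s),('top',T,t)):
    im=d['image'].astype(int); grey=(im.max(-1)-im.min(-1)<30)
    m=near(P,c,.07)&grey&(d['depth']>0)
    for lo,hi in((.004,.012),(.08,.09),(.12,.14),(.131,.15)):
        q=P[m&(P[...,2]>lo)&(P[...,2]<hi)&(im.mean(-1)>90)]
        if len(q)>5:
            r=cv2.minAreaRect((q[:,:2]*1000).astype(np.float32)); print(nm,lo,len(q),q.mean(0).round(4),np.round(r[0],1),np.round(r[1],1),round(r[2],1))
    pk=(im[...,0]-im[...,1]>40)&(im[...,2]-im[...,1]>5)&(P[...,2]>.09)
    n,l,st,ce=cv2.connectedComponentsWithStats(pk.astype(np.uint8))
    for i in range(1,n):
        if st[i,4]>15: print(' pink',P[l==i].mean(0).round(3),st[i,4])
for nm,P,px in(('scene',W,[(432,255),(450,254),(465,253),(480,245),(505,251),(526,249),(548,243)]),('top',T,[(223,220),(210,222),(200,223),(181,225),(165,228),(140,230),(122,232)])):
    for u,v in px: print(nm,(u,v),P[v,u].round(4))
a=cv2.resize(s['image'][120:340,130:350],(600,600),interpolation=cv2.INTER_CUBIC); b=cv2.resize(s['image'][210:340,410:580],(785,600),interpolation=cv2.INTER_CUBIC)
save(a,'crop1.png')
E
python3 m.py
```

```text
foot approx [ 0.450123   -0.21890169  0.08189242] [ 0.46453737 -0.22490432  0.10336999]
scene 0.004 384 [ 0.4576 -0.2249  0.0087] [ 449.7 -217.1] [ 79.9 113.8] 68.8
scene 0.08 247 [ 0.4532 -0.2268  0.0848] [ 450.8 -227.9] [34.1 35.9] 12.2
scene 0.12 104 [ 0.4541 -0.2267  0.1319] [ 452.4 -227.4] [31.6  8. ] 10.2
scene 0.131 70 [ 0.4518 -0.2276  0.135 ] [ 452.5 -227.7] [31.6  7.7] 12.0
 pink [ 0.281 -0.241  0.135] 40
 pink [ 0.365 -0.157  0.134] 48
 pink [ 0.389 -0.319  0.134] 50
 pink [ 0.526 -0.316  0.143] 71
 pink [ 0.52  -0.323  0.108] 124
top 0.004 295 [ 0.4459 -0.2214  0.0072] [ 436.3 -219.8] [136.   90.9] 88.7
top 0.08 154 [ 0.4485 -0.22    0.0833] [ 449.9 -225.8] [29.7 36.1] 10.1
top 0.12 83 [ 0.4495 -0.2253  0.1323] [ 449.6 -225.6] [29.5  8. ] 10.5
top 0.131 62 [ 0.4498 -0.2256  0.1333] [ 449.8 -225.6] [29.1  8. ] 10.5
 pink [ 0.516 -0.317  0.133] 77
 pink [ 0.385 -0.311  0.142] 86
 pink [ 0.362 -0.154  0.131] 84
 pink [ 0.279 -0.239  0.133] 81
scene (432, 255) [0.5597 0.1289 0.1473]
scene (450, 254) [0.5539 0.1572 0.1429]
scene (465, 253) [0.5524 0.1797 0.144 ]
scene (480, 245) [0.5401 0.2031 0.1484]
scene (505, 251) [0.5452 0.2417 0.1411]
scene (526, 249) [0.5468 0.2706 0.149 ]
scene (548, 243) [0.5354 0.3056 0.1499]
top (223, 220) [0.5517 0.132  0.1442]
top (210, 222) [0.5487 0.1556 0.1431]
top (200, 223) [0.5472 0.1736 0.1431]
top (181, 225) [0.543  0.2063 0.1501]
top (165, 228) [0.5396 0.2368 0.1419]
top (140, 230) [0.5352 0.2789 0.1517]
top (122, 232) [0.5327 0.3117 0.1491]
```

View pics/crop1.png

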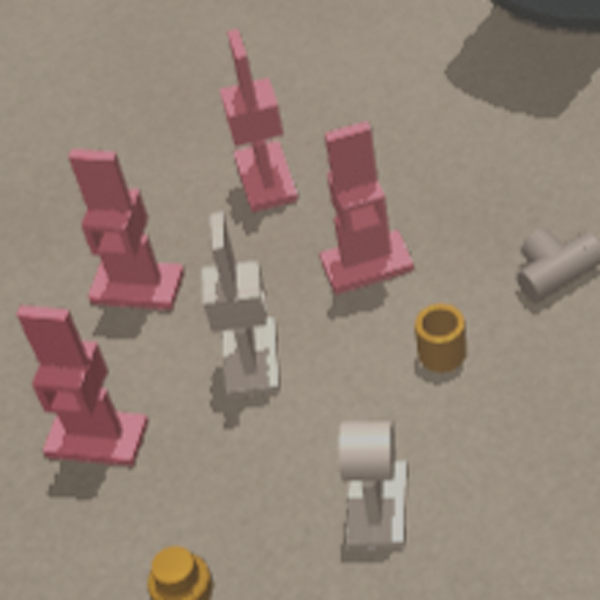

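The crop confirms it: the plain aluminium foot has its tab at crop (222,240) and square sleeve at (232,295), and the spare's round head is at (367,450). The tab centre is about (0.451, -0.2265) and the sleeve axis lies at yaw 100.5°. The prong axis lies at yaw ~96.2°.

Emit:
jog_arm([
  {"dx": 0.8,"dy": -1,"dz": 0.1,"az": 0.058},
  {"dx": 0.8,"dy": -1,"dz": 0.1,"az": 0.058},
  {"dx": 0.8,"dy": -1,"dz": 0.1,"az": 0.058},
  {"dx": 0.8,"dy": -1,"dz": 0.1,"az": 0.058},
  {"dx": 0.8,"dy": -1,"dz": 0.1,"az": 0.058},
  {"dx": 0.8,"dy": -1,"dz": 0.1,"az": 0.058},
  {"dx": 0.8,"dy": -1,"dz": 0.1,"az": 0.058},
  {"dx": 0.8,"dy": -1,"dz": 0.1,"az": 0.058},
  {"dx": 0.8,"dy": -1,"dz": 0.1,"az": 0.058},
  {"dx": 0.8,"dy": -1,"dz": 0.1,"az": 0.058},
], grip_force=40)

```text
invalid input
```

Emit:
jog_arm([
  {"dx": 0.147,"dy": -1},
  {"dx": 0.147,"dy": -1},
  {"dx": 0.147,"dy": -1},
  {"dx": 0.147,"dy": -1},
  {"dx": 0.147,"dy": -1},
  {"dx": 0.147,"dy": -1},
  {"dx": 0.147,"dy": -1},
  {"dx": 0.147,"dy": -1},
  {"dx": 0.147,"dy": -1},
  {"dx": 0.147,"dy": -1},
])

```text
invalid input
```

Emit:
jog_arm([
  {"dy": -0.952},
  {"dy": -0.952},
  {"dy": -0.952},
  {"dy": -0.952},
  {"dy": -0.952},
  {"dy": -0.952},
  {"dy": -0.952},
  {"dy": -0.952},
  {"hand": 0.3},
  {"hand": 0.3},
])

```text
invalid input
```

```bash
cat >> h.py <<'E'
def yaw(o):
    w,x,y,z=o['tcp_rot']; Ry=np.array([2*(x*y-w*z),1-2*(x*x+z*z),2*(y*z+w*x)]); return np.degrees(np.arctan2(Ry[1],Ry[0])),Ry.round(4)
def world_fish(d):
    K=d['camera_matrix']; v,u=np.mgrid[:480,:640]; x=(u-K[0,2])/K[0,0]; y=(v-K[1,2])/K[1,1]
    r=np.hypot(x,y)+1e-9; k=np.tan(np.minimum(r,1.5))/r; z=d['depth']
    c=np.stack([x*k*z,y*k*z,z],-1); return (c-d['t'])@d['R']
def fishpx(d,X):
    c=d['R']@np.array(X)+d['t']; r=np.hypot(c[0],c[1]); th=np.arctan2(r,c[2]); K=d['camera_matrix']
    return K[0,2]+K[0,0]*th*c[0]/r, K[1,2]+K[1,1]*th*c[1]/r
E
cat > w.py <<'E'
from h import *
import sys
d=grab('wrist'); save(d['image'],sys.argv[1]); o=ctrl.get_obs()
print(o['time_s'],o['tcp_pos'].round(4),yaw(o),o['width'],o['force'].round(2)); print(-d['R'].T@d['t'])
E
python3 w.py w1.png; python3 - <<'E'
from h import *
d=load('wrist');P=world_fish(d)
im=d['image'].astype(int);g=(im.max(-1)-im.min(-1)<30)&(d['depth']>0)
for lo,hi in((.08,.09),(.13,.14)):
    m=g&(np.hypot(P[...,0]-.451,P[...,1]+.2265)<.04)&(P[...,2]>lo)&(P[...,2]<hi);q=P[m]
    if len(q)>5: print(lo,len(q),q.mean(0),cv2.minAreaRect((q[:,:2]*1000).astype(np.float32)))
print(fishpx(d,[.451,-.2265,.135]))
E
```

```text
0.15 [0.1669 0.6017 0.2218] (np.float64(74.48309444727464), array([ 0.2675,  0.9636, -0.0017])) 0.08707351731538998 [0.49 0.32 0.94]
[0.10323687 0.61939969 0.38421172]
(np.float64(-36.97444980994004), np.float64(482.97807041485726))
```

View pics/w1.png

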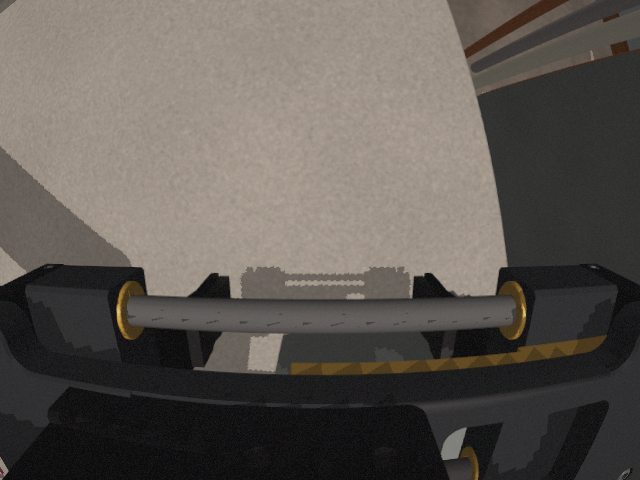

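The moves were refused, probably because every field must be present. The wrist picture shows bare bench, with the fingertips at about (210,300) and (430,300).

Emit:
jog_arm([
  {"ax": 0,"ay": 0,"az": 0.058,"dx": 0.8,"dy": -1,"dz": 0.1,"hand": 1},
  {"ax": 0,"ay": 0,"az": 0.058,"dx": 0.8,"dy": -1,"dz": 0.1,"hand": 1},
  {"ax": 0,"ay": 0,"az": 0.058,"dx": 0.8,"dy": -1,"dz": 0.1,"hand": 1},
  {"ax": 0,"ay": 0,"az": 0.058,"dx": 0.8,"dy": -1,"dz": 0.1,"hand": 1},
  {"ax": 0,"ay": 0,"az": 0.058,"dx": 0.8,"dy": -1,"dz": 0.1,"hand": 1},
  {"ax": 0,"ay": 0,"az": 0.058,"dx": 0.8,"dy": -1,"dz": 0.1,"hand": 1},
  {"ax": 0,"ay": 0,"az": 0.058,"dx": 0.8,"dy": -1,"dz": 0.1,"hand": 1},
  {"ax": 0,"ay": 0,"az": 0.058,"dx": 0.8,"dy": -1,"dz": 0.1,"hand": 1},
  {"ax": 0,"ay": 0,"az": 0.058,"dx": 0.8,"dy": -1,"dz": 0.1,"hand": 1},
  {"ax": 0,"ay": 0,"az": 0.058,"dx": 0.8,"dy": -1,"dz": 0.1,"hand": 1},
], grip_force=40)

```text
time_s: 1.15
tcp_pos: [0.4078, 0.3008, 0.2525]
tcp_rot: [-0.0, -0.093, 0.996, -0.0]
force: [1.1, -0.2, 0.5]
width: 0.0871
gripper_force: 0.0
```

Emit:
jog_arm([
  {"ax": 0,"ay": 0,"az": 0,"dx": 0.147,"dy": -1,"dz": 0,"hand": 1},
  {"ax": 0,"ay": 0,"az": 0,"dx": 0.147,"dy": -1,"dz": 0,"hand": 1},
  {"ax": 0,"ay": 0,"az": 0,"dx": 0.147,"dy": -1,"dz": 0,"hand": 1},
  {"ax": 0,"ay": 0,"az": 0,"dx": 0.147,"dy": -1,"dz": 0,"hand": 1},
  {"ax": 0,"ay": 0,"az": 0,"dx": 0.147,"dy": -1,"dz": 0,"hand": 1},
  {"ax": 0,"ay": 0,"az": 0,"dx": 0.147,"dy": -1,"dz": 0,"hand": 1},
  {"ax": 0,"ay": 0,"az": 0,"dx": 0.147,"dy": -1,"dz": 0,"hand": 1},
  {"ax": 0,"ay": 0,"az": 0,"dx": 0.147,"dy": -1,"dz": 0,"hand": 1},
  {"ax": 0,"ay": 0,"az": 0,"dx": 0.147,"dy": -1,"dz": 0,"hand": 1},
  {"ax": 0,"ay": 0,"az": 0,"dx": 0.147,"dy": -1,"dz": 0,"hand": 1},
])

```text
time_s: 2.15
tcp_pos: [0.4511, 0.001, 0.2525]
tcp_rot: [-0.0, -0.092, 0.996, 0.0]
force: [1.1, -0.4, -0.1]
width: 0.0868
gripper_force: 0.0
```

Emit:
jog_arm([
  {"ax": 0,"ay": 0,"az": 0,"dx": 0,"dy": -0.952,"dz": 0,"hand": 1},
  {"ax": 0,"ay": 0,"az": 0,"dx": 0,"dy": -0.952,"dz": 0,"hand": 1},
  {"ax": 0,"ay": 0,"az": 0,"dx": 0,"dy": -0.952,"dz": 0,"hand": 1},
  {"ax": 0,"ay": 0,"az": 0,"dx": 0,"dy": -0.952,"dz": 0,"hand": 1},
  {"ax": 0,"ay": 0,"az": 0,"dx": 0,"dy": -0.952,"dz": 0,"hand": 1},
  {"ax": 0,"ay": 0,"az": 0,"dx": 0,"dy": -0.952,"dz": 0,"hand": 1},
  {"ax": 0,"ay": 0,"az": 0,"dx": 0,"dy": -0.952,"dz": 0,"hand": 1},
  {"ax": 0,"ay": 0,"az": 0,"dx": 0,"dy": -0.952,"dz": 0,"hand": 1},
  {"ax": 0,"ay": 0,"az": 0,"dx": 0,"dy": 0,"dz": 0,"hand": 1},
  {"ax": 0,"ay": 0,"az": 0,"dx": 0,"dy": 0,"dz": 0,"hand": 1},
])

```text
time_s: 3.15
tcp_pos: [0.4508, -0.2263, 0.2521]
tcp_rot: [-0.0, -0.091, 0.996, 0.001]
force: [-0.5, -0.5, -0.5]
width: 0.0869
gripper_force: 0.0
```

```bash
cat > wm.py <<'E'
from h import *
d=load('wrist');P=world_fish(d)
im=d['image'].astype(int);g=(im.max(-1)-im.min(-1)<30)&(d['depth']>0)
for lo,hi in((.08,.09),(.13,.14)):
    m=g&(np.hypot(P[...,0]-.451,P[...,1]+.2265)<.04)&(P[...,2]>lo)&(P[...,2]<hi);q=P[m]
    if len(q)>5: print(lo,len(q),q.mean(0),cv2.minAreaRect((q[:,:2]*1000).astype(np.float32)))
print(fishpx(d,[.451,-.2265,.135]))
E
python3 w.py w2.png; python3 wm.py
```

```text
3.2 [ 0.4507 -0.2255  0.2522] (np.float64(100.56239713202092), array([-0.1833,  0.9831,  0.0016])) 0.08722552697035019 [ 0.25  0.45 -0.21]
[ 0.38588267 -0.23878652  0.41471081]
0.08 1011 [ 0.45115492 -0.22826492  0.08531238] ((451.668212890625, -228.15744018554688), (30.90087890625, 35.46947479248047), 10.814777374267578)
0.13 391 [ 0.45042212 -0.22750065  0.1352323 ] ((451.05657958984375, -227.63882446289062), (29.576095581054688, 7.731044292449951), 10.532211303710938)
(np.float64(320.4937770225323), np.float64(238.0200903223277))
```

View pics/w2.png

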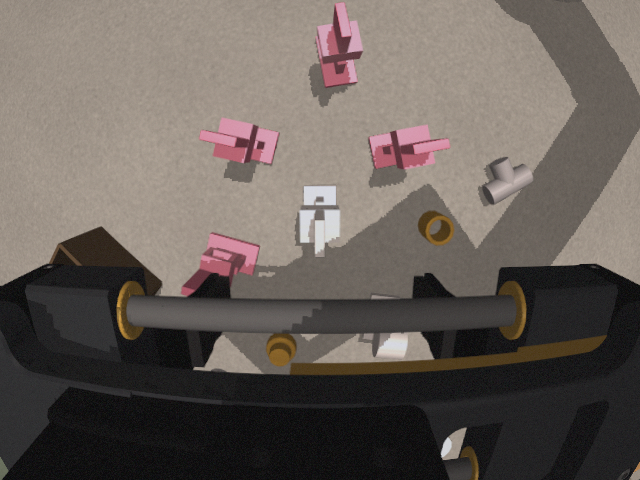

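The wrist view shows the foot alone, with its tab at (320,238) between the open fingers and the pinks clear. It agrees at (0.451, -0.2275), yaw 100.5°. Descending to grip.

Emit:
jog_arm([
  {"ax": 0,"ay": 0,"az": 0,"dx": 0,"dy": -0.04,"dz": -0.8,"hand": 1},
  {"ax": 0,"ay": 0,"az": 0,"dx": 0,"dy": 0,"dz": -0.8,"hand": 1},
  {"ax": 0,"ay": 0,"az": 0,"dx": 0,"dy": 0,"dz": -0.8,"hand": 1},
  {"ax": 0,"ay": 0,"az": 0,"dx": 0,"dy": 0,"dz": -0.8,"hand": 1},
  {"ax": 0,"ay": 0,"az": 0,"dx": 0,"dy": 0,"dz": -0.8,"hand": 1},
  {"ax": 0,"ay": 0,"az": 0,"dx": 0,"dy": 0,"dz": -0.8,"hand": 1},
  {"ax": 0,"ay": 0,"az": 0,"dx": 0,"dy": 0,"dz": -0.27,"hand": 0},
  {"ax": 0,"ay": 0,"az": 0,"dx": 0,"dy": 0,"dz": 0,"hand": -0.4},
  {"ax": 0,"ay": 0,"az": 0,"dx": 0,"dy": 0,"dz": 0,"hand": -1},
  {"ax": 0,"ay": 0,"az": 0,"dx": 0,"dy": 0,"dz": 0,"hand": -1},
], grip_force=40)

```text
time_s: 4.2
tcp_pos: [0.4521, -0.2278, 0.1016]
tcp_rot: [0.001, -0.092, 0.996, -0.001]
force: [0.6, -0.8, -0.7]
width: 0.0627
gripper_force: 0.0
```

Emit:
jog_arm([
  {"ax": 0,"ay": 0,"az": 0,"dx": 0,"dy": 0,"dz": 0,"hand": -1},
  {"ax": 0,"ay": 0,"az": 0,"dx": 0,"dy": 0,"dz": 0,"hand": -1},
  {"ax": 0,"ay": 0,"az": 0,"dx": 0,"dy": 0,"dz": 0,"hand": -1},
  {"ax": 0,"ay": 0,"az": 0,"dx": 0,"dy": 0,"dz": 0,"hand": -1},
  {"ax": 0,"ay": 0,"az": 0,"dx": 0,"dy": 0,"dz": 0,"hand": -1},
])

```text
time_s: 4.7
tcp_pos: [0.4512, -0.2275, 0.1005]
tcp_rot: [0.0, -0.092, 0.996, -0.0]
force: [0.5, -0.0, -0.0]
width: 0.0232
gripper_force: 0.0
```

Emit:
jog_arm([
  {"ax": 0,"ay": 0,"az": 0,"dx": 0,"dy": 0,"dz": 0,"hand": -1},
  {"ax": 0,"ay": 0,"az": 0,"dx": 0,"dy": 0,"dz": 0,"hand": -1},
  {"ax": 0,"ay": 0,"az": 0,"dx": 0,"dy": 0,"dz": 0,"hand": -1},
  {"ax": 0,"ay": 0,"az": 0,"dx": 0,"dy": 0,"dz": 0,"hand": -1},
  {"ax": 0,"ay": 0,"az": 0,"dx": 0,"dy": 0,"dz": 0,"hand": -1},
], grip_force=55)

```text
time_s: 5.2
tcp_pos: [0.4512, -0.2276, 0.1004]
tcp_rot: [-0.0, -0.092, 0.996, -0.0]
force: [-0.3, -1.2, -0.7]
width: 0.0076
gripper_force: 55.0
```

```bash
python3 - <<'E'
from h import *
# prong geometry in both views, depth points in bands along the prong
for n in('scene','top'):
    d=load(n);P=world(d);im=d['image'].astype(int)
    m=(d['depth']>0)&(P[...,2]>.128)&(P[...,2]<.16)&(P[...,1]>.1)&(P[...,1]<.34)&(abs(P[...,0]-(.56-.108*(P[...,1]-.13)))<.03)
    q=P[m];c=im[m].mean(-1)
    for y in np.arange(.115,.325,.006):
        k=(q[:,1]>y)&(q[:,1]<=y+.006)
        if k.sum()>2:
            a=q[k]; print(n,round(y+.003,4),k.sum(),'x',a[:,0].min().round(4),a[:,0].max().round(4),'xmid',((a[:,0].min()+a[:,0].max())/2).round(4),'ztop',a[:,2].max().round(4),int(c[k].mean()))
E
```

```text
scene 0.124 26 x 0.5501 0.561 xmid 0.5555 ztop 0.147 119
scene 0.13 37 x 0.5469 0.5626 xmid 0.5548 ztop 0.1499 133
scene 0.136 24 x 0.5518 0.5613 xmid 0.5565 ztop 0.147 131
scene 0.142 28 x 0.5488 0.5591 xmid 0.554 ztop 0.148 137
scene 0.148 29 x 0.5487 0.5583 xmid 0.5535 ztop 0.1464 136
scene 0.154 22 x 0.5494 0.5565 xmid 0.5529 ztop 0.1468 139
scene 0.16 27 x 0.5455 0.5559 xmid 0.5507 ztop 0.1466 137
scene 0.166 25 x 0.5461 0.5552 xmid 0.5507 ztop 0.1459 134
scene 0.172 24 x 0.546 0.5541 xmid 0.55 ztop 0.1461 138
scene 0.178 27 x 0.5451 0.5542 xmid 0.5497 ztop 0.1469 138
scene 0.184 26 x 0.5438 0.5533 xmid 0.5485 ztop 0.1452 130
scene 0.19 89 x 0.5323 0.563 xmid 0.5477 ztop 0.1528 126
scene 0.196 99 x 0.5311 0.5637 xmid 0.5474 ztop 0.1521 161
scene 0.202 92 x 0.5302 0.5624 xmid 0.5463 ztop 0.1525 160
scene 0.208 99 x 0.5297 0.561 xmid 0.5453 ztop 0.1523 161
scene 0.214 89 x 0.5299 0.5612 xmid 0.5456 ztop 0.1514 153
scene 0.22 21 x 0.5393 0.5603 xmid 0.5498 ztop 0.1506 139
scene 0.226 30 x 0.5399 0.5488 xmid 0.5444 ztop 0.1454 134
scene 0.232 24 x 0.5401 0.5476 xmid 0.5438 ztop 0.14
[... 2090 characters left out ...]
36 xmid 0.5389 ztop 0.146 132
top 0.256 18 x 0.5339 0.5437 xmid 0.5388 ztop 0.147 132
top 0.262 18 x 0.5334 0.5423 xmid 0.5379 ztop 0.1462 135
top 0.268 49 x 0.5242 0.5467 xmid 0.5355 ztop 0.1542 53
top 0.274 50 x 0.5241 0.5505 xmid 0.5373 ztop 0.1556 29
top 0.28 44 x 0.526 0.5474 xmid 0.5367 ztop 0.1589 61
top 0.286 27 x 0.5246 0.5464 xmid 0.5355 ztop 0.1599 76
top 0.292 30 x 0.5134 0.5391 xmid 0.5262 ztop 0.1538 99
top 0.298 121 x 0.5133 0.5586 xmid 0.536 ztop 0.1549 92
top 0.304 64 x 0.5184 0.5576 xmid 0.538 ztop 0.1557 111
top 0.31 69 x 0.5173 0.5471 xmid 0.5322 ztop 0.1562 108
top 0.316 61 x 0.5168 0.547 xmid 0.5319 ztop 0.155 105
top 0.322 48 x 0.5166 0.5459 xmid 0.5312 ztop 0.1539 108
```

Gripped: width is 7.6 mm at 55 N. The prong axis is roughly x = 0.554 − 0.1175(y − 0.13), yaw 96.7°. Lifting and carrying the foot in front of the tip.

Emit:
jog_arm([
  {"ax": 0,"ay": 0,"az": 0,"dx": 0,"dy": 0,"dz": 0.3,"hand": -1},
  {"ax": 0,"ay": 0,"az": 0,"dx": 0,"dy": 0,"dz": 0.7,"hand": -1},
  {"ax": 0,"ay": 0,"az": 0,"dx": 0,"dy": 0,"dz": 1,"hand": -1},
  {"ax": 0,"ay": 0,"az": 0,"dx": 0,"dy": 0,"dz": 1,"hand": -1},
  {"ax": 0,"ay": 0,"az": 0,"dx": 0,"dy": 0,"dz": 1,"hand": -1},
  {"ax": 0,"ay": 0,"az": 0,"dx": 0,"dy": 0,"dz": 1,"hand": -1},
])

```text
time_s: 5.8
tcp_pos: [0.4505, -0.2267, 0.2517]
tcp_rot: [-0.0, -0.092, 0.996, 0.001]
force: [1.0, -1.0, -3.8]
width: 0.0075
gripper_force: 55.0
```

Emit:
jog_arm([
  {"ax": 0,"ay": 0,"az": -0.0085,"dx": 0.368,"dy": 0.975,"dz": 0,"hand": -1},
  {"ax": 0,"ay": 0,"az": -0.0085,"dx": 0.368,"dy": 0.975,"dz": 0,"hand": -1},
  {"ax": 0,"ay": 0,"az": -0.0085,"dx": 0.368,"dy": 0.975,"dz": 0,"hand": -1},
  {"ax": 0,"ay": 0,"az": -0.0085,"dx": 0.368,"dy": 0.975,"dz": 0,"hand": -1},
  {"ax": 0,"ay": 0,"az": -0.0085,"dx": 0.368,"dy": 0.975,"dz": 0,"hand": -1},
  {"ax": 0,"ay": 0,"az": -0.0085,"dx": 0.368,"dy": 0.975,"dz": 0,"hand": -1},
  {"ax": 0,"ay": 0,"az": -0.0085,"dx": 0.368,"dy": 0.975,"dz": 0,"hand": -1},
  {"ax": 0,"ay": 0,"az": -0.0085,"dx": 0.368,"dy": 0.975,"dz": 0,"hand": -1},
  {"ax": 0,"ay": 0,"az": -0.0085,"dx": 0.368,"dy": 0.975,"dz": 0,"hand": -1},
  {"ax": 0,"ay": 0,"az": -0.0085,"dx": 0.368,"dy": 0.975,"dz": 0,"hand": -1},
])

```text
time_s: 6.8
tcp_pos: [0.561, 0.0665, 0.2504]
tcp_rot: [-0.001, -0.059, 0.998, 0.0]
force: [0.4, -0.9, -3.3]
width: 0.0077
gripper_force: 55.0
```

Emit:
jog_arm([
  {"ax": 0,"ay": 0,"az": 0,"dx": 0,"dy": 0,"dz": -0.7,"hand": -1},
  {"ax": 0,"ay": 0,"az": 0,"dx": 0,"dy": 0,"dz": -0.7,"hand": -1},
  {"ax": 0,"ay": 0,"az": 0,"dx": 0,"dy": 0,"dz": -0.7,"hand": -1},
  {"ax": 0,"ay": 0,"az": 0,"dx": 0,"dy": 0,"dz": -0.5,"hand": -1},
  {"ax": 0,"ay": 0,"az": 0,"dx": 0,"dy": 0,"dz": 0,"hand": -1},
  {"ax": 0,"ay": 0,"az": 0,"dx": 0,"dy": 0,"dz": 0,"hand": -1},
])

```text
time_s: 7.4
tcp_pos: [0.5614, 0.0651, 0.1725]
tcp_rot: [-0.0, -0.059, 0.998, 0.0]
force: [0.5, -0.8, -2.0]
width: 0.0077
gripper_force: 55.0
```

```bash
python3 w.py w3.png; python3 - <<'E'
from h import *
for n in('scene','top'): grab(n)
s=load('scene');save(cv2.resize(s['image'][190:350,340:580],(780,520),interpolation=cv2.INTER_CUBIC),'s3.png')
E
```

```text
7.45 [0.562  0.065  0.1732] (np.float64(96.75878623685654), array([-1.177e-01,  9.931e-01, -1.000e-04])) 0.007535883446872972 [ 0.14  0.01 -3.03]
[0.4957727  0.05707752 0.33513967]
```

View pics/s3.png

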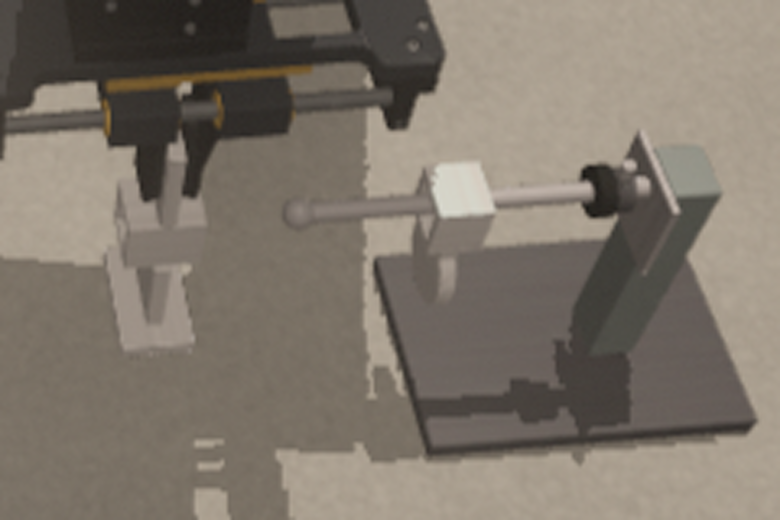

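View pics/w3.png

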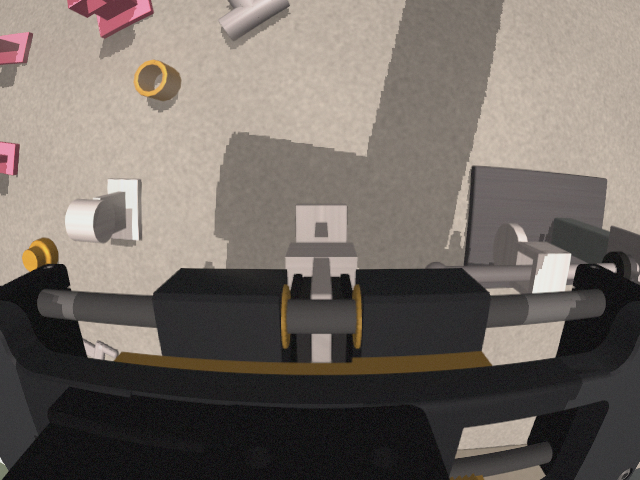

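The scene crop shows the foot held upright at (160,230), in line with the bead at (297,213), with the hanger at (458,205) and the stop at (600,190). The wrist view shows the bead at (433,268) and the sleeve at (320,262). Next I measure sleeve against prong in each view.

```bash
cat > rel.py <<'E'
from h import *
a=np.array([-.1177,.9931]);n=np.array([a[1],-a[0]])  # along prong, across (toward +x)
o=ctrl.get_obs();tcp=o['tcp_pos'];print('tcp',tcp.round(4), 'across',(tcp[:2]@n).round(4),'along',(tcp[:2]@a).round(4))
t0=tcp[:2]@a
for nm in('scene','top','wrist'):
    d=load(nm);P=world_fish(d) if nm=='wrist' else world(d)
    ok=d['depth']>0; im=d['image'].astype(int); br=im.mean(-1); sat=im.max(-1)-im.min(-1)
    S=P[...,:2]@a-t0; C=P[...,:2]@n-tcp[:2]@n; Z=P[...,2]
    def rep(l,m):
        if m.sum()<6: print(nm,l,'none');return
        lo,hi=np.percentile(C[m],[2,98]);print(nm,l,m.sum(),'C %.4f..%.4f mid %.4f mean %.4f'%(lo,hi,(lo+hi)/2,C[m].mean()),'S %.4f..%.4f'%tuple(np.percentile(S[m],[1,99])),'Ztop %.4f mean %.4f'%(np.percentile(Z[m],97),Z[m].mean()))
    bandC=abs(C)<.03
    zb=tcp[2]-.1  # foot underside
    rep('sleeve',ok&bandC&(abs(S)<.022)&(Z>zb+.080)&(Z<zb+.0885)&(br>80))
    rep('base',ok&(abs(C)<.045)&(abs(S)<.03)&(Z>zb+.004)&(Z<zb+.014)&(br>60))
    rep('bead',ok&bandC&(S>.04)&(S<.073)&(Z>.13)&(Z<.155))
    for s in(.08,.09,.1,.11):rep('prong%.2f'%s,ok&bandC&(S>s-.004)&(S<s+.004)&(Z>.132)&(Z<.152))
    rep('hangertop',ok&bandC&(S>.115)&(S<.165)&(Z>.1465)&(Z<.156)&(br>100))
    rep('stop',ok&bandC&(S>.18)&(S<.24)&(Z>.146)&(Z<.158)&(br<60))
E
python3 rel.py
```

```text
tcp [0.5624 0.065  0.1736] across 0.5662 along -0.0017
scene sleeve 259 C -0.0147..0.0147 mid -0.0000 mean 0.0049 S -0.0185..0.0173 Ztop 0.1607 mean 0.1574
scene base 498 C -0.0258..0.0291 mid 0.0016 mean 0.0081 S -0.0184..0.0173 Ztop 0.0843 mean 0.0815
scene bead 82 C -0.0049..0.0069 mid 0.0010 mean 0.0017 S 0.0583..0.0727 Ztop 0.1476 mean 0.1437
scene prong0.08 38 C -0.0051..0.0047 mid -0.0002 mean 0.0011 S 0.0761..0.0837 Ztop 0.1456 mean 0.1426
scene prong0.09 32 C -0.0030..0.0048 mid 0.0009 mean 0.0015 S 0.0864..0.0937 Ztop 0.1465 mean 0.1434
scene prong0.10 35 C -0.0044..0.0049 mid 0.0002 mean 0.0010 S 0.0963..0.1036 Ztop 0.1453 mean 0.1428
scene prong0.11 32 C -0.0021..0.0052 mid 0.0015 mean 0.0018 S 0.1061..0.1140 Ztop 0.1464 mean 0.1434
scene hangertop 307 C -0.0153..0.0147 mid -0.0003 mean 0.0005 S 0.1266..0.1529 Ztop 0.1516 mean 0.1495
scene stop 70 C -0.0058..0.0118 mid 0.0030 mean 0.0037 S 0.2035..0.2121 Ztop 0.1536 mean 0.1501
top sleeve none
top base none
top bead none
top prong0.08 none
top prong0.09 none
top prong0.10 none
top prong0.11 none
top hangertop none
top sto
[... 314 characters left out ...]
.0075..-0.0039 mid -0.0057 mean -0.0060 S 0.0595..0.0726 Ztop 0.1452 mean 0.1426
wrist prong0.08 44 C -0.0049..-0.0027 mid -0.0038 mean -0.0043 S 0.0764..0.0840 Ztop 0.1453 mean 0.1426
wrist prong0.09 177 C -0.0047..0.0033 mid -0.0007 mean -0.0016 S 0.0860..0.0939 Ztop 0.1464 mean 0.1443
wrist prong0.10 197 C -0.0051..0.0040 mid -0.0005 mean -0.0012 S 0.0962..0.1039 Ztop 0.1463 mean 0.1443
wrist prong0.11 177 C -0.0048..0.0037 mid -0.0006 mean -0.0012 S 0.1062..0.1139 Ztop 0.1462 mean 0.1443
wrist hangertop 1346 C -0.0148..0.0099 mid -0.0024 mean -0.0028 S 0.1269..0.1530 Ztop 0.1516 mean 0.1504
wrist stop 257 C -0.0107..0.0034 mid -0.0037 mean -0.0039 S 0.2033..0.2170 Ztop 0.1542 mean 0.1507
```

Aligned to within 1 mm across. Tip at S ≈ 65.5 mm ahead of the foot, hanger front at 127 mm, stop face at ~203 mm. Entering the prong with the hole centred on the bead.

Emit:
jog_arm([
  {"ax": 0,"ay": 0,"az": 0,"dx": 0,"dy": 0,"dz": -0.1,"hand": -1},
  {"ax": 0,"ay": 0,"az": 0,"dx": -0.047,"dy": 0.397,"dz": 0,"hand": -1},
  {"ax": 0,"ay": 0,"az": 0,"dx": -0.047,"dy": 0.397,"dz": 0,"hand": -1},
  {"ax": 0,"ay": 0,"az": 0,"dx": -0.047,"dy": 0.397,"dz": 0,"hand": -1},
  {"ax": 0,"ay": 0,"az": 0,"dx": -0.024,"dy": 0.2,"dz": 0,"hand": -1},
  {"ax": 0,"ay": 0,"az": 0,"dx": -0.024,"dy": 0.2,"dz": 0,"hand": -1},
  {"ax": 0,"ay": 0,"az": 0,"dx": 0,"dy": 0,"dz": 0,"hand": -1},
])

```text
time_s: 8.25
tcp_pos: [0.5558, 0.1138, 0.1695]
tcp_rot: [-0.0, -0.06, 0.998, 0.0]
force: [0.3, 0.2, -3.7]
width: 0.008
gripper_force: 55.0
```

```bash
python3 - <<'E'
from h import *
s=grab('scene');save(cv2.resize(s['image'][190:350,340:580],(780,520),interpolation=cv2.INTER_CUBIC),'s4.png')
o=ctrl.get_obs();print(o['tcp_pos'],o['force'],yaw(o))
E
```

```text
[0.55592607 0.11320296 0.16943693] [ 0.3851851  -0.09034688 -2.43982359] (np.float64(96.82073731733362), array([-1.188e-01,  9.929e-01, -3.000e-04]))
```

View pics/s4.png

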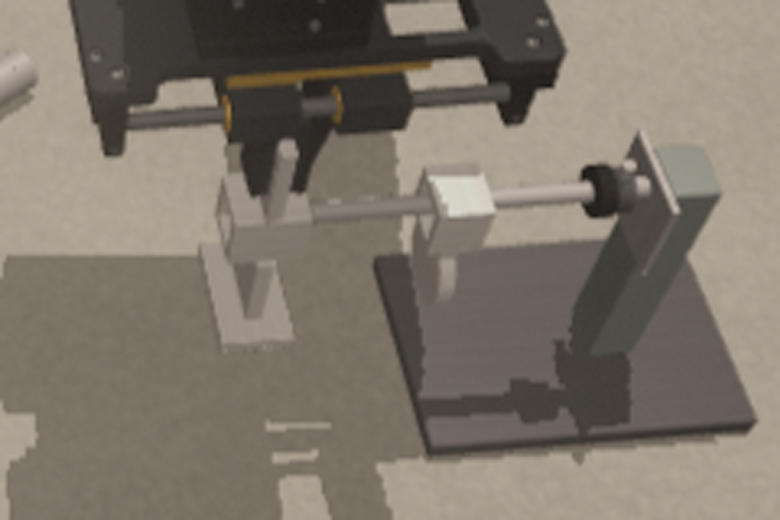

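The bead has gone into the sleeve at crop (310,213) with no contact force. Continuing past the bead.

Emit:
jog_arm([
  {"ax": 0,"ay": 0,"az": 0,"dx": -0.024,"dy": 0.2,"dz": 0,"hand": -1},
  {"ax": 0,"ay": 0,"az": 0,"dx": -0.024,"dy": 0.2,"dz": 0,"hand": -1},
  {"ax": 0,"ay": 0,"az": 0,"dx": -0.024,"dy": 0.2,"dz": 0,"hand": -1},
  {"ax": 0,"ay": 0,"az": 0,"dx": -0.024,"dy": 0.2,"dz": 0,"hand": -1},
])

```text
time_s: 8.7
tcp_pos: [0.553, 0.1372, 0.1694]
tcp_rot: [-0.0, -0.059, 0.998, 0.0]
force: [-0.1, -0.7, -3.0]
width: 0.0078
gripper_force: 55.0
```

Emit:
jog_arm([
  {"ax": 0,"ay": 0,"az": 0,"dx": -0.024,"dy": 0.2,"dz": 0,"hand": -1},
  {"ax": 0,"ay": 0,"az": 0,"dx": -0.024,"dy": 0.2,"dz": 0,"hand": -1},
  {"ax": 0,"ay": 0,"az": 0,"dx": -0.024,"dy": 0.2,"dz": 0,"hand": -1},
  {"ax": 0,"ay": 0,"az": 0,"dx": -0.024,"dy": 0.2,"dz": 0,"hand": -1},
  {"ax": 0,"ay": 0,"az": 0,"dx": 0,"dy": 0,"dz": 0,"hand": -1},
])

```text
time_s: 9.2
tcp_pos: [0.55, 0.1616, 0.1694]
tcp_rot: [-0.0, -0.059, 0.998, 0.0]
force: [-0.3, 0.2, -2.9]
width: 0.0077
gripper_force: 55.0
```

Emit:
jog_arm([
  {"ax": 0,"ay": 0,"az": 0,"dx": 0,"dy": 0,"dz": -0.05,"hand": -1},
  {"ax": 0,"ay": 0,"az": 0,"dx": 0,"dy": 0,"dz": -0.04,"hand": -1},
  {"ax": 0,"ay": 0,"az": 0,"dx": 0,"dy": 0,"dz": -0.03,"hand": -1},
  {"ax": 0,"ay": 0,"az": 0,"dx": 0,"dy": 0,"dz": 0,"hand": -1},
])

```text
time_s: 9.6
tcp_pos: [0.5501, 0.1605, 0.1656]
tcp_rot: [-0.0, -0.059, 0.998, -0.0]
force: [-0.6, 0.3, -2.5]
width: 0.0075
gripper_force: 55.0
```

Emit:
jog_arm([
  {"ax": 0,"ay": 0,"az": 0,"dx": 0,"dy": 0,"dz": -0.015,"hand": -1},
  {"ax": 0,"ay": 0,"az": 0,"dx": 0,"dy": 0,"dz": 0,"hand": -1},
])

```text
time_s: 9.8
tcp_pos: [0.5503, 0.1606, 0.1654]
tcp_rot: [0.0, -0.059, 0.998, -0.0]
force: [0.2, 0.1, -3.6]
width: 0.0078
gripper_force: 55.0
```

Emit:
jog_arm([
  {"ax": 0,"ay": 0,"az": 0,"dx": 0,"dy": 0,"dz": -0.015,"hand": -1},
  {"ax": 0,"ay": 0,"az": 0,"dx": 0,"dy": 0,"dz": 0,"hand": -1},
])

```text
time_s: 10.0
tcp_pos: [0.5503, 0.1607, 0.1653]
tcp_rot: [0.0, -0.059, 0.998, -0.0]
force: [-0.5, 0.2, -0.1]
width: 0.0076
gripper_force: 55.0
```

The weight is taken up by the prong, so the foot is hanging. Now pushing gently along the prong.

Emit:
jog_arm([
  {"ax": 0,"ay": 0,"az": 0,"dx": -0.012,"dy": 0.1,"dz": 0,"hand": -1},
  {"ax": 0,"ay": 0,"az": 0,"dx": -0.012,"dy": 0.1,"dz": 0,"hand": -1},
  {"ax": 0,"ay": 0,"az": 0,"dx": -0.012,"dy": 0.1,"dz": 0,"hand": -1},
  {"ax": 0,"ay": 0,"az": 0,"dx": -0.006,"dy": 0.05,"dz": 0,"hand": -1},
  {"ax": 0,"ay": 0,"az": 0,"dx": -0.006,"dy": 0.05,"dz": 0,"hand": -1},
  {"ax": 0,"ay": 0,"az": 0,"dx": -0.006,"dy": 0.05,"dz": 0,"hand": -1},
  {"ax": 0,"ay": 0,"az": 0,"dx": -0.006,"dy": 0.05,"dz": 0,"hand": -1},
  {"ax": 0,"ay": 0,"az": 0,"dx": -0.006,"dy": 0.05,"dz": 0,"hand": -1},
  {"ax": 0,"ay": 0,"az": 0,"dx": -0.006,"dy": 0.05,"dz": 0,"hand": -1},
  {"ax": 0,"ay": 0,"az": 0,"dx": -0.006,"dy": 0.05,"dz": 0,"hand": -1},
])

```text
time_s: 11.0
tcp_pos: [0.5483, 0.1797, 0.1653]
tcp_rot: [0.0, -0.059, 0.998, -0.001]
force: [1.6, -5.0, 3.3]
width: 0.0076
gripper_force: 55.0
```

```bash
python3 - <<'E'
from h import *
s=grab('scene');save(cv2.resize(s['image'][190:350,340:580],(780,520),interpolation=cv2.INTER_CUBIC),'s5.png')
o=ctrl.get_obs();print(o['tcp_pos'],o['force'],yaw(o))
E
```

```text
[0.54826542 0.18000073 0.1653187 ] [ 0.09506693 -4.31936346  3.1959629 ] (np.float64(96.77314961550239), array([-1.179e-01,  9.930e-01, -9.000e-04]))
```

View pics/s5.png

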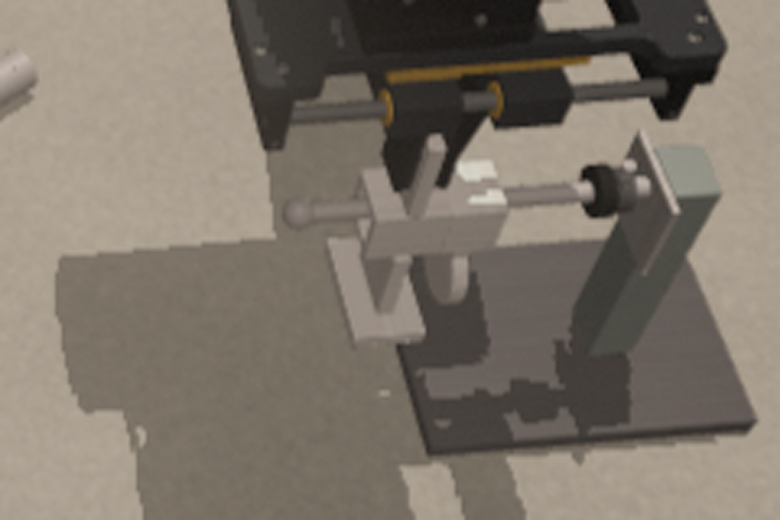

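Foot and hanger are touching at crop (435,205) and sliding together, and both are upright. Fz shows slight downward pressing, so I ease up a little and continue.

Emit:
jog_arm([
  {"ax": 0,"ay": 0,"az": 0,"dx": -0.006,"dy": 0.05,"dz": 0.01,"hand": -1},
  {"ax": 0,"ay": 0,"az": 0,"dx": -0.006,"dy": 0.05,"dz": 0,"hand": -1},
  {"ax": 0,"ay": 0,"az": 0,"dx": -0.006,"dy": 0.05,"dz": 0,"hand": -1},
  {"ax": 0,"ay": 0,"az": 0,"dx": -0.006,"dy": 0.05,"dz": 0,"hand": -1},
  {"ax": 0,"ay": 0,"az": 0,"dx": -0.006,"dy": 0.05,"dz": 0,"hand": -1},
  {"ax": 0,"ay": 0,"az": 0,"dx": -0.006,"dy": 0.05,"dz": 0,"hand": -1},
  {"ax": 0,"ay": 0,"az": 0,"dx": -0.006,"dy": 0.05,"dz": 0,"hand": -1},
  {"ax": 0,"ay": 0,"az": 0,"dx": -0.006,"dy": 0.05,"dz": 0,"hand": -1},
  {"ax": 0,"ay": 0,"az": 0,"dx": -0.006,"dy": 0.05,"dz": 0,"hand": -1},
  {"ax": 0,"ay": 0,"az": 0,"dx": -0.006,"dy": 0.05,"dz": 0,"hand": -1},
])

```text
time_s: 12.05
tcp_pos: [0.546, 0.1953, 0.1653]
tcp_rot: [-0.0, -0.059, 0.998, -0.0]
force: [1.6, -4.7, 3.1]
width: 0.0076
gripper_force: 55.0
```

Emit:
jog_arm([
  {"ax": 0,"ay": 0,"az": 0,"dx": -0.006,"dy": 0.05,"dz": 0,"hand": -1},
  {"ax": 0,"ay": 0,"az": 0,"dx": -0.006,"dy": 0.05,"dz": 0,"hand": -1},
  {"ax": 0,"ay": 0,"az": 0,"dx": -0.006,"dy": 0.05,"dz": 0,"hand": -1},
  {"ax": 0,"ay": 0,"az": 0,"dx": -0.006,"dy": 0.05,"dz": 0,"hand": -1},
  {"ax": 0,"ay": 0,"az": 0,"dx": -0.006,"dy": 0.05,"dz": 0,"hand": -1},
  {"ax": 0,"ay": 0,"az": 0,"dx": -0.006,"dy": 0.05,"dz": 0,"hand": -1},
])

```text
time_s: 12.65
tcp_pos: [0.5449, 0.2042, 0.1653]
tcp_rot: [-0.0, -0.059, 0.998, -0.0]
force: [0.0, -5.5, 3.9]
width: 0.0072
gripper_force: 55.0
```

Emit:
jog_arm([
  {"ax": 0,"ay": 0,"az": 0,"dx": -0.006,"dy": 0.05,"dz": 0.01,"hand": -1},
  {"ax": 0,"ay": 0,"az": 0,"dx": -0.006,"dy": 0.05,"dz": 0,"hand": -1},
  {"ax": 0,"ay": 0,"az": 0,"dx": -0.006,"dy": 0.05,"dz": 0,"hand": -1},
  {"ax": 0,"ay": 0,"az": 0,"dx": -0.006,"dy": 0.05,"dz": 0,"hand": -1},
])

```text
time_s: 13.05
tcp_pos: [0.5439, 0.2105, 0.1653]
tcp_rot: [-0.0, -0.059, 0.998, 0.0]
force: [1.0, -3.9, 0.7]
width: 0.0074
gripper_force: 55.0
```

Emit:
jog_arm([
  {"ax": 0,"ay": 0,"az": 0,"dx": -0.006,"dy": 0.05,"dz": 0,"hand": -1},
  {"ax": 0,"ay": 0,"az": 0,"dx": -0.006,"dy": 0.05,"dz": 0,"hand": -1},
  {"ax": 0,"ay": 0,"az": 0,"dx": -0.006,"dy": 0.05,"dz": 0,"hand": -1},
])

```text
time_s: 13.35
tcp_pos: [0.5435, 0.215, 0.1654]
tcp_rot: [-0.0, -0.059, 0.998, 0.0]
force: [1.4, -3.4, 0.8]
width: 0.0075
gripper_force: 55.0
```

Emit:
jog_arm([
  {"ax": 0,"ay": 0,"az": 0,"dx": -0.004,"dy": 0.033,"dz": 0,"hand": -1},
  {"ax": 0,"ay": 0,"az": 0,"dx": -0.004,"dy": 0.033,"dz": 0,"hand": -1},
  {"ax": 0,"ay": 0,"az": 0,"dx": -0.004,"dy": 0.033,"dz": 0,"hand": -1},
])

```text
time_s: 13.65
tcp_pos: [0.5431, 0.2179, 0.1653]
tcp_rot: [-0.0, -0.059, 0.998, 0.0]
force: [0.0, -2.0, -0.7]
width: 0.0077
gripper_force: 55.0
```

Emit:
jog_arm([
  {"ax": 0,"ay": 0,"az": 0,"dx": -0.004,"dy": 0.033,"dz": 0,"hand": -1},
  {"ax": 0,"ay": 0,"az": 0,"dx": -0.002,"dy": 0.017,"dz": 0,"hand": -1},
])

```text
time_s: 13.85
tcp_pos: [0.543, 0.2194, 0.1653]
tcp_rot: [-0.0, -0.059, 0.998, 0.0]
force: [0.3, -2.5, -0.8]
width: 0.0075
gripper_force: 55.0
```

Emit:
jog_arm([
  {"ax": 0,"ay": 0,"az": 0,"dx": -0.002,"dy": 0.017,"dz": 0,"hand": -1},
  {"ax": 0,"ay": 0,"az": 0,"dx": -0.002,"dy": 0.017,"dz": 0,"hand": -1},
])

```text
time_s: 14.05
tcp_pos: [0.5429, 0.2204, 0.1654]
tcp_rot: [-0.0, -0.059, 0.998, 0.0]
force: [0.7, -3.0, -1.5]
width: 0.0072
gripper_force: 55.0
```

Emit:
jog_arm([
  {"ax": 0,"ay": 0,"az": 0,"dx": -0.002,"dy": 0.017,"dz": 0,"hand": -1},
  {"ax": 0,"ay": 0,"az": 0,"dx": -0.002,"dy": 0.017,"dz": 0,"hand": -1},
])

```text
time_s: 14.25
tcp_pos: [0.5428, 0.2214, 0.1654]
tcp_rot: [-0.0, -0.059, 0.998, 0.0]
force: [-0.6, -2.4, -2.3]
width: 0.0075
gripper_force: 55.0
```

Emit:
jog_arm([
  {"ax": 0,"ay": 0,"az": 0,"dx": -0.002,"dy": 0.017,"dz": 0,"hand": -1},
  {"ax": 0,"ay": 0,"az": 0,"dx": -0.002,"dy": 0.017,"dz": 0,"hand": -1},
])

```text
time_s: 14.45
tcp_pos: [0.5426, 0.2224, 0.1654]
tcp_rot: [-0.0, -0.059, 0.998, 0.0]
force: [1.0, -2.0, -2.5]
width: 0.0078
gripper_force: 55.0
```

Emit:
jog_arm([
  {"ax": 0,"ay": 0,"az": 0,"dx": -0.002,"dy": 0.017,"dz": 0,"hand": -1},
  {"ax": 0,"ay": 0,"az": 0,"dx": 0,"dy": 0,"dz": 0,"hand": -1},
])

```text
time_s: 14.65
tcp_pos: [0.5426, 0.2231, 0.1654]
tcp_rot: [-0.0, -0.059, 0.998, 0.0]
force: [-0.0, -0.9, -4.3]
width: 0.0078
gripper_force: 55.0
```

Emit:
jog_arm([
  {"ax": 0,"ay": 0,"az": 0,"dx": -0.002,"dy": 0.017,"dz": -0.007,"hand": -1},
  {"ax": 0,"ay": 0,"az": 0,"dx": -0.002,"dy": 0.017,"dz": 0,"hand": -1},
])

```text
time_s: 14.85
tcp_pos: [0.5426, 0.2237, 0.1654]
tcp_rot: [-0.0, -0.059, 0.998, -0.0]
force: [0.3, -2.1, -2.6]
width: 0.0071
gripper_force: 55.0
```

Emit:
jog_arm([
  {"ax": 0,"ay": 0,"az": 0,"dx": -0.002,"dy": 0.017,"dz": 0,"hand": -1},
  {"ax": 0,"ay": 0,"az": 0,"dx": 0,"dy": 0,"dz": 0,"hand": -1},
])

```text
time_s: 15.05
tcp_pos: [0.5426, 0.2244, 0.1654]
tcp_rot: [0.0, -0.059, 0.998, 0.0]
force: [0.2, -1.1, -1.9]
width: 0.0072
gripper_force: 55.0
```

Emit:
jog_arm([
  {"ax": 0,"ay": 0,"az": 0,"dx": -0.002,"dy": 0.017,"dz": 0,"hand": -1},
  {"ax": 0,"ay": 0,"az": 0,"dx": 0,"dy": 0,"dz": 0,"hand": -1},
])

```text
time_s: 15.25
tcp_pos: [0.5426, 0.2248, 0.1654]
tcp_rot: [0.0, -0.059, 0.998, -0.0]
force: [0.3, -2.6, -1.6]
width: 0.0077
gripper_force: 55.0
```

Emit:
jog_arm([
  {"ax": 0,"ay": 0,"az": 0,"dx": -0.002,"dy": 0.017,"dz": 0,"hand": -1},
  {"ax": 0,"ay": 0,"az": 0,"dx": 0,"dy": 0.017,"dz": 0,"hand": -1},
])

```text
time_s: 15.45
tcp_pos: [0.5425, 0.2253, 0.1654]
tcp_rot: [-0.0, -0.059, 0.998, -0.001]
force: [-0.1, -4.3, -1.5]
width: 0.0076
gripper_force: 55.0
```

Emit:
jog_arm([
  {"ax": 0,"ay": 0,"az": 0,"dx": -0.002,"dy": 0.017,"dz": 0,"hand": -1},
  {"ax": 0,"ay": 0,"az": 0,"dx": 0,"dy": 0,"dz": 0,"hand": -1},
])

```text
time_s: 15.65
tcp_pos: [0.5425, 0.2256, 0.1654]
tcp_rot: [-0.0, -0.059, 0.998, -0.001]
force: [-0.2, -5.5, -1.3]
width: 0.0073
gripper_force: 55.0
```

Emit:
jog_arm([
  {"ax": 0,"ay": 0,"az": 0,"dx": -0.002,"dy": 0.017,"dz": 0,"hand": -1},
  {"ax": 0,"ay": 0,"az": 0,"dx": 0,"dy": 0,"dz": 0,"hand": -1},
])

```text
time_s: 15.85
tcp_pos: [0.5424, 0.2258, 0.1654]
tcp_rot: [-0.0, -0.059, 0.998, -0.001]
force: [-0.0, -6.2, -0.5]
width: 0.0077
gripper_force: 55.0
```

The force is rising, so the stop has been reached. Building up to ~9 N.

Emit:
jog_arm([
  {"ax": 0,"ay": 0,"az": 0,"dx": -0.002,"dy": 0.017,"dz": 0,"hand": -1},
  {"ax": 0,"ay": 0,"az": 0,"dx": -0.002,"dy": 0.017,"dz": 0,"hand": -1},
  {"ax": 0,"ay": 0,"az": 0,"dx": 0,"dy": 0,"dz": 0,"hand": -1},
])

```text
time_s: 16.15
tcp_pos: [0.5424, 0.2262, 0.1655]
tcp_rot: [-0.0, -0.059, 0.998, -0.002]
force: [1.7, -7.7, -0.5]
width: 0.0077
gripper_force: 55.0
```

Emit:
jog_arm([
  {"ax": 0,"ay": 0,"az": 0,"dx": -0.002,"dy": 0.017,"dz": 0,"hand": -1},
  {"ax": 0,"ay": 0,"az": 0,"dx": 0,"dy": 0,"dz": 0,"hand": -1},
])

```text
time_s: 16.35
tcp_pos: [0.5424, 0.2264, 0.1655]
tcp_rot: [-0.0, -0.059, 0.998, -0.002]
force: [0.1, -8.5, 0.0]
width: 0.0075
gripper_force: 55.0
```

Emit:
jog_arm([
  {"ax": 0,"ay": 0,"az": 0,"dx": -0.002,"dy": 0.017,"dz": 0,"hand": -1},
  {"ax": 0,"ay": 0,"az": 0,"dx": 0,"dy": 0,"dz": 0,"hand": -1},
  {"ax": 0,"ay": 0,"az": 0,"dx": 0,"dy": 0,"dz": 0,"hand": -1},
])

```text
time_s: 16.65
tcp_pos: [0.5424, 0.2266, 0.1655]
tcp_rot: [-0.0, -0.059, 0.998, -0.002]
force: [-0.2, -8.4, -0.1]
width: 0.0076
gripper_force: 55.0
```

Emit:
jog_arm([
  {"ax": 0,"ay": 0,"az": 0,"dx": 0,"dy": 0,"dz": 0,"hand": -1},
  {"ax": 0,"ay": 0,"az": 0,"dx": 0,"dy": 0,"dz": 0,"hand": -1},
  {"ax": 0,"ay": 0,"az": 0,"dx": 0,"dy": 0,"dz": 0,"hand": -1},
])

```text
time_s: 16.95
tcp_pos: [0.5424, 0.2266, 0.1655]
tcp_rot: [-0.0, -0.059, 0.998, -0.002]
force: [0.2, -8.9, 0.2]
width: 0.0073
gripper_force: 55.0
```

Emit:
jog_arm([
  {"ax": 0,"ay": 0,"az": 0,"dx": 0,"dy": 0,"dz": 0,"hand": -1},
  {"ax": 0,"ay": 0,"az": 0,"dx": 0,"dy": 0,"dz": 0,"hand": -1},
])

```text
time_s: 17.15
tcp_pos: [0.5424, 0.2266, 0.1655]
tcp_rot: [-0.0, -0.059, 0.998, -0.002]
force: [1.5, -9.1, 0.0]
width: 0.0075
gripper_force: 55.0
```

Emit:
jog_arm([
  {"ax": 0,"ay": 0,"az": 0,"dx": -0.001,"dy": 0.012,"dz": 0,"hand": -1},
  {"ax": 0,"ay": 0,"az": 0,"dx": 0,"dy": 0,"dz": 0,"hand": -1},
  {"ax": 0,"ay": 0,"az": 0,"dx": 0,"dy": 0,"dz": 0,"hand": -1},
  {"ax": 0,"ay": 0,"az": 0,"dx": 0,"dy": 0,"dz": 0,"hand": -1},
  {"ax": 0,"ay": 0,"az": 0,"dx": 0,"dy": 0,"dz": 0,"hand": -1},
  {"ax": 0,"ay": 0,"az": 0,"dx": 0,"dy": 0,"dz": 0,"hand": -1},
  {"ax": 0,"ay": 0,"az": 0,"dx": 0,"dy": 0,"dz": 0,"hand": -1},
])

```text
time_s: 17.85
tcp_pos: [0.5424, 0.2267, 0.1655]
tcp_rot: [-0.0, -0.059, 0.998, -0.002]
force: [0.3, -10.1, 0.0]
width: 0.0079
gripper_force: 55.0
```

Emit:
jog_arm([
  {"ax": 0,"ay": 0,"az": 0,"dx": 0.002,"dy": -0.017,"dz": 0,"hand": -1},
  {"ax": 0,"ay": 0,"az": 0,"dx": 0.002,"dy": -0.017,"dz": 0,"hand": -1},
  {"ax": 0,"ay": 0,"az": 0,"dx": 0.002,"dy": -0.017,"dz": 0,"hand": -1},
  {"ax": 0,"ay": 0,"az": 0,"dx": 0,"dy": 0,"dz": 0,"hand": -1},
])

```text
time_s: 18.25
tcp_pos: [0.5424, 0.2265, 0.1654]
tcp_rot: [-0.0, -0.059, 0.998, -0.001]
force: [-0.0, -6.0, -0.7]
width: 0.0074
gripper_force: 55.0
```

Emit:
jog_arm([
  {"ax": 0,"ay": 0,"az": 0,"dx": 0.002,"dy": -0.017,"dz": 0,"hand": -1},
  {"ax": 0,"ay": 0,"az": 0,"dx": 0,"dy": 0,"dz": 0,"hand": -1},
])

```text
time_s: 18.45
tcp_pos: [0.5424, 0.2264, 0.1654]
tcp_rot: [-0.0, -0.059, 0.998, -0.001]
force: [-1.0, -5.2, -1.3]
width: 0.0077
gripper_force: 55.0
```

Emit:
jog_arm([
  {"ax": 0,"ay": 0,"az": 0,"dx": 0.002,"dy": -0.017,"dz": 0,"hand": -1},
  {"ax": 0,"ay": 0,"az": 0,"dx": 0,"dy": 0,"dz": 0,"hand": -1},
])

```text
time_s: 18.65
tcp_pos: [0.5424, 0.2262, 0.1654]
tcp_rot: [-0.0, -0.059, 0.998, -0.0]
force: [-0.2, -5.4, -0.8]
width: 0.0075
gripper_force: 55.0
```

Emit:
jog_arm([
  {"ax": 0,"ay": 0,"az": 0,"dx": 0.001,"dy": -0.01,"dz": 0,"hand": -1},
  {"ax": 0,"ay": 0,"az": 0,"dx": 0,"dy": 0,"dz": 0,"hand": -1},
])

```text
time_s: 18.85
tcp_pos: [0.5424, 0.2262, 0.1654]
tcp_rot: [-0.0, -0.059, 0.998, -0.0]
force: [0.5, -5.1, -0.1]
width: 0.0073
gripper_force: 55.0
```

Emit:
jog_arm([
  {"ax": 0,"ay": 0,"az": 0,"dx": 0.002,"dy": -0.017,"dz": 0,"hand": -1},
  {"ax": 0,"ay": 0,"az": 0,"dx": 0,"dy": 0,"dz": 0,"hand": -1},
])

```text
time_s: 19.05
tcp_pos: [0.5424, 0.2261, 0.1654]
tcp_rot: [-0.0, -0.059, 0.998, 0.0]
force: [-0.4, -4.4, -1.2]
width: 0.0078
gripper_force: 55.0
```

Emit:
jog_arm([
  {"ax": 0,"ay": 0,"az": 0,"dx": 0.002,"dy": -0.017,"dz": 0,"hand": -1},
  {"ax": 0,"ay": 0,"az": 0,"dx": 0,"dy": 0,"dz": 0,"hand": -1},
])

```text
time_s: 19.25
tcp_pos: [0.5425, 0.2258, 0.1654]
tcp_rot: [0.0, -0.059, 0.998, 0.0]
force: [-0.5, -2.1, -0.7]
width: 0.0072
gripper_force: 55.0
```

Contact force is ~2 N and the foot is straight, so I reduce the grip and open.

Emit:
jog_arm([
  {"ax": 0,"ay": 0,"az": 0,"dx": 0,"dy": 0,"dz": 0,"hand": -1},
  {"ax": 0,"ay": 0,"az": 0,"dx": 0,"dy": 0,"dz": 0,"hand": -1},
], grip_force=5)

```text
time_s: 19.45
tcp_pos: [0.5425, 0.2257, 0.1654]
tcp_rot: [0.0, -0.059, 0.998, 0.0]
force: [-1.0, -2.3, -0.6]
width: 0.0085
gripper_force: 5.0
```

Emit:
jog_arm([
  {"ax": 0,"ay": 0,"az": 0,"dx": 0,"dy": 0,"dz": 0,"hand": -0.75},
  {"ax": 0,"ay": 0,"az": 0,"dx": 0,"dy": 0,"dz": 0,"hand": -0.6},
  {"ax": 0,"ay": 0,"az": 0,"dx": 0,"dy": 0,"dz": 0,"hand": -0.4},
  {"ax": 0,"ay": 0,"az": 0,"dx": 0,"dy": 0,"dz": 0,"hand": -0.4},
  {"ax": 0,"ay": 0,"az": 0,"dx": 0,"dy": 0,"dz": 0,"hand": -0.4},
])

```text
time_s: 19.95
tcp_pos: [0.5427, 0.2256, 0.1654]
tcp_rot: [0.0, -0.059, 0.998, 0.0]
force: [-0.2, -0.7, 0.6]
width: 0.0249
gripper_force: 0.0
```

```bash
python3 - <<'E'
from h import *
s=grab('scene');save(cv2.resize(s['image'][190:350,380:580],(780,624-24),interpolation=cv2.INTER_CUBIC),'s6.png')
o=ctrl.get_obs();print(o['tcp_pos'],o['force'],o['width'])
E
```

```text
[0.54265172 0.2255896  0.16540875] [ 0.62356179  0.4404216  -0.48182609] 0.025372284499267445
```

View pics/s6.png

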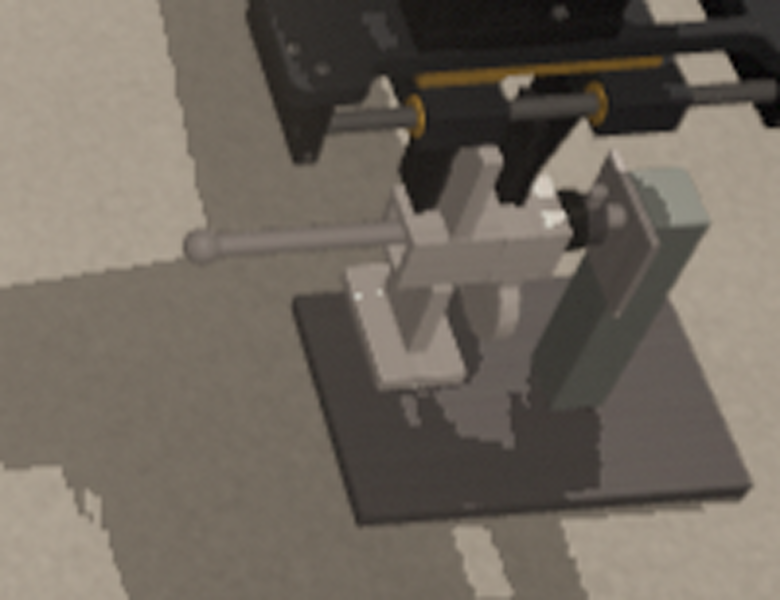

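The fingers are clear of the tab, and foot (440,250) and hanger (540,235) touch against the stop, both straight. Rising straight up.

Emit:
jog_arm([
  {"ax": 0,"ay": 0,"az": 0,"dx": 0,"dy": 0,"dz": 0.2,"hand": -0.4},
  {"ax": 0,"ay": 0,"az": 0,"dx": 0,"dy": 0,"dz": 0.4,"hand": -0.4},
  {"ax": 0,"ay": 0,"az": 0,"dx": 0,"dy": 0,"dz": 0.6,"hand": -0.4},
  {"ax": 0,"ay": 0,"az": 0,"dx": 0,"dy": 0,"dz": 0.8,"hand": -0.4},
  {"ax": 0,"ay": 0,"az": 0,"dx": 0,"dy": 0,"dz": 0.8,"hand": -0.4},
  {"ax": 0,"ay": 0,"az": 0,"dx": 0,"dy": 0,"dz": 0.8,"hand": -0.4},
  {"ax": 0,"ay": 0,"az": 0,"dx": 0,"dy": 0,"dz": 0,"hand": -0.4},
  {"ax": 0,"ay": 0,"az": 0,"dx": 0,"dy": 0,"dz": 0,"hand": -0.4},
  {"ax": 0,"ay": 0,"az": 0,"dx": 0,"dy": 0,"dz": 0,"hand": -0.4},
])

```text
time_s: 20.9
tcp_pos: [0.5417, 0.2252, 0.2725]
tcp_rot: [-0.001, -0.059, 0.998, -0.0]
force: [-0.5, -0.4, -0.6]
width: 0.0262
gripper_force: 0.0
```

```bash
python3 - <<'E'
from h import *
d=grab('scene');P=world(d);a=np.array([-.1177,.9931]);n=np.array([a[1],-a[0]])
im=d['image'];m0=d['depth']>0
S=P[...,:2]@a;C=P[...,:2]@n-.5662;Z=P[...,2];br=im.mean(-1)
for l,m in(('tabtop',(Z>.19)&(Z<.206)&(abs(C)<.03)&(S>.1)&(S<.24)),('tops',(Z>.146)&(Z<.156)&(abs(C)<.02)&(S>.17)&(S<.25)&(br>90)),('base',(Z>.066)&(Z<.08)&(abs(C)<.04)&(S>.17)&(S<.24)&(br>90))):
    m&=m0;print(l,m.sum(),np.percentile(S[m],[1,50,99]).round(4),np.percentile(C[m],[2,98]).round(4),Z[m].mean().round(4))
save(cv2.resize(im[190:350,380:580],(780,600),interpolation=cv2.INTER_CUBIC),'s7.png')
E
```

```text
tabtop 156 [0.1547 0.1574 0.163 ] [-0.0152  0.0142] 0.1975
tops 595 [0.1711 0.2005 0.2493] [-0.0157  0.0153] 0.1505
base 77 [0.17   0.174  0.1872] [-0.0122  0.0292] 0.0731
```

View pics/s7.png

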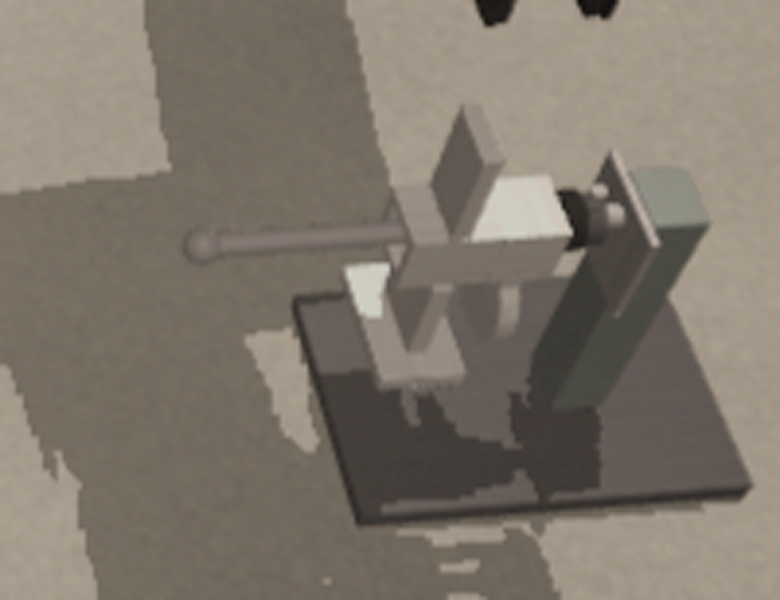

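The foot (tab at 470,165) and hanger (525,215) hang straight, touching each other and the stop, with the gripper clear.

```bash
python3 -c "
from workcell import job
print(job.job_done())"
```

```text
the job is handed in; nothing more can be done
None
```

The foot hangs on the prong in front of the hanger: it was pushed back to the rubber stop, held at about 9–10 N (highest reading 10.1 N) for over half a second, and released with both straight and touching; the job was handed in at about 21 s.

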